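# Cap the water boiler and switch it on

## Task

The hot-water boiler has just been filled. Put its black screw cap on the slanted filler neck: turn it backward, pressing only lightly, until it drops into the start of the thread, then screw it forward until it is fully home. Only then turn the red main switch to on; leave the mug, the sugar jar and the bottles where they stand.

Things in the scene. Friction and masses are not known exactly. Their poses are not given: they have to be found in the camera images.
- cap: the boiler's loose black filler cap, bar up on the counter beside the boiler, left or right. Origin: centre of the skirt's lower edge; z up its axis. Skirt 85 mm outside diameter, 77 inside, 26 deep; top plate z = 26 to 32 mm; 150 to 310 g. Inside, three lugs 120 degrees apart, 8 mm wide, z = 7 to 11 mm, reaching in to 31.5 mm from the axis, hidden from above; their angle to the bar is not given
- cap_bar (a point): the middle of the cap's grip bar, on its axis, 45 mm above the cap's origin; axes as the cap's. The bar runs along the cap's x: 66 mm long, 16 mm wide (y), from z = 32 mm (top plate) to 57 mm above the cap's origin, with a red line along its top
- filler: steel filler neck, 60 mm diameter, left on the boiler's sloping deck (seen from its front). Origin: centre of its rim, 32 mm above the deck; z out along the neck's axis, leaning 30 degrees from vertical to the boiler's front; x up the slope, y to the boiler's left. 4 mm bevel at the rim. The cap's origin lies along this z at -26 mm when fully home (its plate on the rim)
- thread (a point): on the neck's axis, 6 mm below the rim: top level of the three-start right-hand lug thread, 72 mm over all. Each 120 degrees, going forward (clockwise seen from above the rim): a 34 degree gap, a 78 degree cam, flat on top, its underside falling 7 mm, then an 8 degree stop wall, 3 mm higher than the cam. The angle of the starts differs in every run and is not given
- thread_start (a point): on the neck's axis, 14.5 mm below the rim: floor of the gaps. A lug lying on a cam cannot pass the stop wall forward; turned backward (anticlockwise, up to 100 degrees) it drops 8.5 mm into the gap. Forward again, a groove 1.5 mm wider than the lug draws it home (45 to 70 degrees) and tight (65 to 90). Cap origin on the filler's z: -10 mm lugs on walls, -13.4 on cams, -21.9 in gaps, -26 home
- switch (a joint): the red rotary main switch on the right of the sloping deck: 0 = off, 1.57 = on (rad), turning clockwise seen from above the deck. An over-centre spring of 0.08 N m holds it at either end and carries it on past the middle (0.79)
- switch_grip (a point): a point on the switch's axis, 39 mm above the deck, 7 mm below the top of its grip bar. z is the axis, square to the deck (30 degrees from vertical, parallel to the filler's); x along the bar, which turns with the switch: up and down the slope when off, level across the deck when on. Bar 61 mm long, 14 wide, its top 30 mm above the round foot, 64 mm across
- boiler: steel hot-water boiler, fixed. Origin: centre of its underside; its front (drip tray, spout) faces its -x, y is its left. 316 mm wide; tank housing x = -30 to 150 mm, 150 mm high in front, 254 at the back, its deck sloping 30 degrees; drip tray x = -150 to -30 mm, 31 mm high. Filler rim centre at (44, 70, 230) mm, switch grip point at (41, -85, 236)
- mug: white mug, 72 mm across, 62 mm high, on the drip tray under the spout; origin at the centre of its underside. Bystander
- sugar_jar: glass jar with a steel lid, 80 mm across, 120 mm high, at the side of the boiler opposite to the cap; origin at the centre of its underside. Bystander
- water_bottle: green bottle, 64 mm across, 210 mm high, back left; origin at the centre of its underside. Bystander
- cola_bottle: brown bottle, 62 mm across, 190 mm high, back right; origin at the centre of its underside. Bystander
There are look-alikes about, which are no part of the job. What is shaped like the cap but green, orange or purple is not meant.

How it is judged:
By the outcome, as a careful person would: the job done as asked, in the order asked, and still so for the second after the job is handed in, with the robot touching nothing.
It also fails if it takes over 67 s, if anything falls off the work surface, if the arm or the gripper's body presses on something with over 40 N, if the wrist force passes 120 N, or if a joint passes its speed limit or range.

## Robot

A 6-joint arm with a two-finger parallel gripper is mounted at the origin on the work surface. World frame = base frame: x ahead of the robot, y to its left, z up, the work surface at z = 0. Lengths are in m, angles in rad, forces in N, time in s.
With the tool pointing down it reaches from about 0.325 to 0.775 m from the base axis. Payload 5.5 kg.
Tool frame: the origin (TCP) lies at the very end of the fingers, on their centre line; the grasp point (between the pads) lies 19 mm behind it; z points along the fingers, y is the line along which they close (so a half turn about z gives the same grasp; the last joint's range is limited). The gripper opens to 85 mm and grips with 20 to 120 N. Pads are 22 mm wide; open, the fingers measure 114 mm over their backs; the gripper's body (76 mm by 85 mm) begins 54 mm behind the grasp point. The pads swing forward as they close: fully open they stand 13 mm farther back than shut.
Start: joints at [-1.378, 0.091, 1.231, -0, 1.82, -0.057], TCP at [0.148, -0.581, 0.207] pointing down, gripper open.
Joint ranges: [-2.87, 2.87], [-0.86, 2.18], [0.17, 2.46], [-1.51, 4.65], [0.06, 2.69], [-2.65, 2.65]. Speed limits (rad/s): [2.57, 2.57, 3.01, 3.14, 3.14, 3.14].

## Interface

Orientations are given as a rotation vector (axis times angle).
In Python, from cell import * gives the robot as it stands. The module is installed in compiled form; this text tells all that it offers.
- The arm moves only by the tool send_rows, never from a script. Its argument "increments" is text: rows parted by semicolons, each of 7 numbers parted by spaces: the gripper command: -1 is shut, 1 is fully open, values between are in proportion, then the shift along the world's x, y, z in cm, then the turn, a rotation vector about the world's x, y, z in rad. A call has 1 to 12 rows; each row shifts and turns the commanded pose from where the row before left it; what a row does not reach is not made up. A row lasts 1/12 s, in which the tool goes at most 41.7 mm and 7.16 degrees, less where a joint would pass 70% of its speed; a pose out of reach is approached as far as the arm can. A call with a gripper value outside its range is refused whole. The fingers move at their own pace and stop on an object; "newtons" is the grip in N (left out, the last holds). Time passes only in rows, so rows that do not move let the fingers close. It gives the time, the measured TCP pose, the force, the opening and the grip force at its end, in the units of the state.
- read_state(): the state, without advancing time (a new reading comes with each control period).
- capture(name): name is "scene" or "top" or "wrist"; returns a dict with "frame" (420x560x3 uint8, blue, green, red), "K" (3x3 intrinsics, pixels), "rvec" (rotation vector, rad) and "tvec" (3), from world to camera coordinates, as OpenCV has them. Camera axes: x right, y down, z forward; pixel columns grow to the right and rows downward; lengths in m; the calibration is good to about 2 mm. A picture is of the moment at which its call begins. There is no depth.
- sign_off(): hands the job in; it is judged then, once.
The state is a dict: "t": time; "joint_pos": joint angles; "joint_velocities": joint speeds; "effort": joint torques, N m; "position": TCP position; "eef_rot": TCP orientation; "wrist_force": force on the tool from outside, world axes, zero at the start; "moment": the same for the moment, N m; "width": finger opening in m; "grasp_force": force on a finger pad.
Only numpy, scipy, OpenCV 4.12 (cv2) and the standard library are available. Lean on these libraries where they do the work, as an engineer would, in place of code of your own. Each camera call takes 0.05 s, during which the arm holds its last target. There are 200 camera calls.

## Working session

There is one attempt and no reset: what is moved stays moved. The work goes in short steps, Python scripts to look and compute and a tool call to move; the robot and the scene stay as the last step left them, time stands still between calls to the robot, and variables do not carry over. Pictures are saved under pics/ and viewed, at most 10 in all, crops included, and the job is handed in when it is done.

Besides the shell and the picture viewer there is one more tool, called after ">>>" as name(argument=value, ...), one argument or row to a line, values as JSON. send_rows: Moves the arm, as the interface text tells. Its arguments: {"type":"object","properties":{"increments":{"type":"string"},"newtons":{"type":"number"}},"required":["increments"]}

```bash
mkdir -p pics; python3 - <<'E'
from cell import *
import cv2,numpy as np,pickle
d={}
for n in("scene","top"):
    c=capture(n);d[n]=c;cv2.imwrite(f"pics/{n}0.png",c["frame"]);print(n,c["K"].tolist(),c["rvec"],c["tvec"])
pickle.dump(d,open("d0.pkl","wb"))
s=read_state();print(s)
E
```

```text
scene [[406.39529125785833, 0.0, 277.3768602259489], [0.0, 406.39529125785833, 210.38692825153095], [0.0, 0.0, 1.0]] [ 1.5222357   2.1996864  -0.74008208] [ 0.17825152 -0.28003277  1.72643594]
top [[414.5468061135803, 0.0, 283.253522373084], [0.0, 414.5468061135803, 208.2071564270162], [0.0, 0.0, 1.0]] [ 2.17127201 -2.12705095  0.10698627] [0.01413675 0.5033249  1.35670959]
{'t': 0.1, 'joint_pos': array([-1.37771261e+00,  9.18200980e-02,  1.23179116e+00,  2.51503332e-05,
        1.81973513e+00, -5.66794587e-02]), 'joint_velocities': array([ 0.00011359, -0.00010643, -0.00195771, -0.00044489, -0.00223596,
        0.00024127]), 'effort': array([ 2.57854867e-03, -4.60218179e+01, -4.19217002e+01, -1.07809931e-04,
        1.05921246e-02,  1.93948290e-05]), 'position': array([ 0.14827009, -0.58110433,  0.20552756]), 'eef_rot': array([-3.11538837e+00, -3.91099604e-01,  1.49443972e-04]), 'wrist_force': array([ 0.02603267,  1.05129639, -0.50214383]), 'moment': array([0.05423663, 0.04544507, 0.01734897]), 'grasp_force': 0.0, 'width': 0.08585944413876834}
```

View pics/scene0.png

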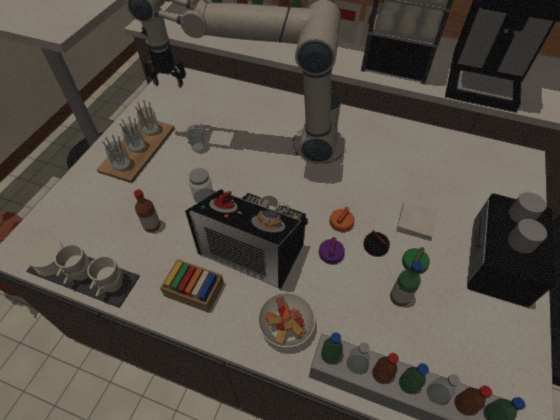

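View pics/top0.png

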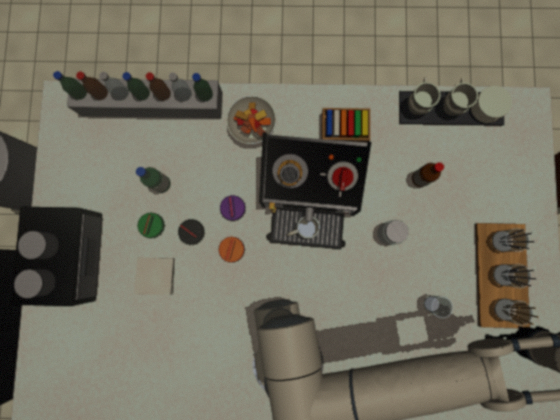

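The scene picture shows the boiler at (247,235), with the black cap at (376,243). The top picture shows the cap at (191,232), the filler at (291,172) and the switch at (342,177). I'll enlarge the region for measuring.

```bash
cat > h.py <<'E'
import cv2,numpy as np
from scipy.spatial.transform import Rotation as R
def ray(c,u,v):
    M=cv2.Rodrigues(c["rvec"])[0];o=-M.T@c["tvec"]
    return o,M.T@np.linalg.inv(c["K"])@[u,v,1.]
def atz(c,u,v,z):
    o,d=ray(c,u,v);return o+d*(z-o[2])/d[2]
def proj(c,P):
    return cv2.projectPoints(np.atleast_2d(P).astype(float),c["rvec"],c["tvec"],c["K"],None)[0][:,0]
E
python3 - <<'E'
import pickle,cv2,numpy as np
from h import *
d=pickle.load(open("d0.pkl","rb"));t=d["top"]
cv2.imwrite("pics/topcrop.png",cv2.resize(t["frame"][125:260,170:380],None,fx=3.8,fy=3.8,interpolation=cv2.INTER_CUBIC))
print("cap",atz(t,191,232,.032),"fill",atz(t,291,171,.23),"sw",atz(t,343,177,.236))
E
```

```text
cap [0.41689231 0.33035322 0.032     ] fill [ 5.87617727e-01 -3.98479009e-05  2.30000000e-01] sw [ 0.57144581 -0.14935379  0.236     ]
```

View pics/topcrop.png

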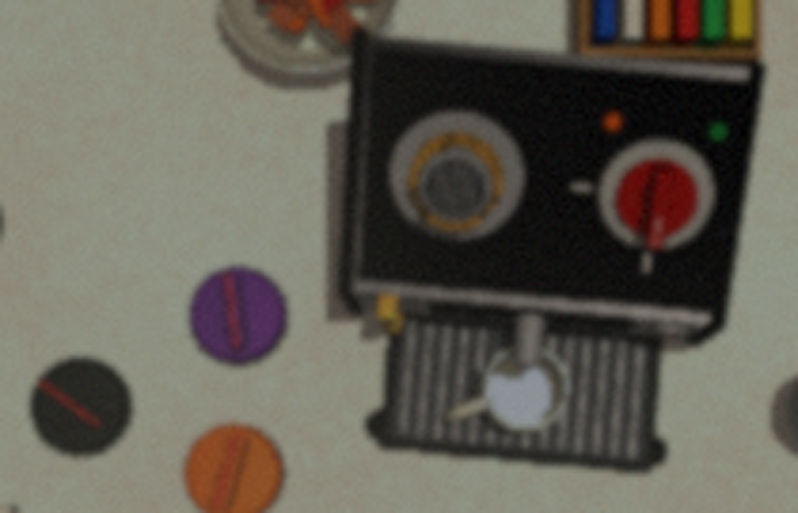

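The cap is at about crop (81,407) with its bar running (38,380) to (102,428). The neck opening is at (456,183) and the switch at (655,195). Moving above the cap for a close look.

>>> send_rows(
  increments="1 1.7 3 .28 0 0 .04;1 1.7 3 .28 0 0 .04;1 1.7 3 .28 0 0 .04;1 1.7 3 .28 0 0 .04;1 1.7 3 .28 0 0 .04;1 1.7 3 .28 0 0 .04;1 1.7 3 .28 0 0 .04;1 1.7 3 .28 0 0 .04;1 1.7 3 .28 0 0 .04;1 1.7 3 .28 0 0 .04;1 1.7 3 .28 0 0 .04;1 1.7 3 .28 0 0 .04",
)

```text
t: 1.1
position: [0.3526, -0.2197, 0.24]
eef_rot: [-2.934, -1.124, 0.0]
wrist_force: [1.3, -0.7, 0.5]
width: 0.0854
grasp_force: 0.0
```

>>> send_rows(
  increments="1 1.7 3 .28 0 0 .04;1 1.7 3 .28 0 0 .04;1 1.7 3 .28 0 0 .04;1 1.7 3 .28 0 0 .04;1 0 3.5 0 0 0 .03;1 0 3.5 0 0 0 0;1 0 3.5 0 0 0 0;1 0 3.5 0 0 0 0;1 0 3.5 0 0 0 0;1 0 3.5 0 0 0 0;1 0 3.5 0 0 0 0;1 0 3.5 0 0 0 0",
)

```text
t: 2.1
position: [0.4198, 0.1804, 0.251]
eef_rot: [2.815, 1.395, -0.001]
wrist_force: [1.4, 0.4, 0.5]
width: 0.0856
grasp_force: 0.0
```

>>> send_rows(
  increments="1 0 3.5 0 0 0 0;1 0 3.5 0 0 0 0;1 0 3.5 0 0 0 0;1 0 2 0 0 0 0;1 0 0 0 0 0 0;1 0 0 0 0 0 0",
)

```text
t: 2.6
position: [0.4199, 0.3042, 0.2504]
eef_rot: [2.813, 1.397, -0.003]
wrist_force: [-0.1, -0.1, 0.7]
width: 0.0853
grasp_force: 0.0
```

```bash
python3 - <<'E'
from cell import *
import cv2,pickle
from h import *
s=read_state();print(s["t"],s["position"],s["joint_pos"],s["wrist_force"]);print(R.from_rotvec(s["eef_rot"]).as_matrix().round(3))
d={}
for n in("wrist","top"):
    d[n]=capture(n)
c=d["wrist"];cv2.imwrite("pics/w1.png",c["frame"]);print(c["K"][0,0])
M=cv2.Rodrigues(c["rvec"])[0];print(-M.T@c["tvec"],M[2])
pickle.dump(d,open("d1.pkl","wb"))
E
```

```text
2.6 [0.41986714 0.30421402 0.25039664] [ 5.61598465e-01 -1.12327477e-01  1.35484312e+00 -3.11656605e-04
  1.90117926e+00  1.21034226e+00] [-0.07329029 -0.11874713  0.69614628]
[[ 0.604  0.797 -0.002]
 [ 0.797 -0.604 -0.001]
 [-0.002 -0.    -1.   ]]
370.05956308756157
[0.46041085 0.35689088 0.41725371] [-0.16000818 -0.20931683 -0.96466774]
```

View pics/w1.png

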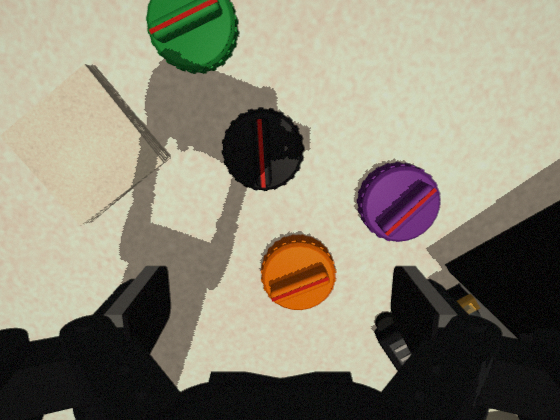

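The wrist view shows the black cap at (263,149), with its red line from (260,119) to (265,187).

```bash
python3 - <<'E'
import pickle
from h import *
c=pickle.load(open("d1.pkl","rb"))["wrist"]
f=c["frame"].astype(int)
b,g,r=f[...,0],f[...,1],f[...,2]
m=((r-g>35)&(r-b>35)).astype(np.uint8);m[:, :225]=0;m[:,305:]=0;m[:105]=0;m[195:]=0
p=np.argwhere(m)[:,::-1].astype(float)
(cx,cy),wh,a=cv2.minAreaRect(p.astype(np.float32))
vx,vy,x0,y0=cv2.fitLine(p.astype(np.float32),cv2.DIST_HUBER,0,.01,.01).ravel()
t=(p-[x0,y0])@[vx,vy];e1=np.array([x0,y0])+t.min()*np.array([vx,vy]);e2=np.array([x0,y0])+t.max()*np.array([vx,vy])
print(len(p),e1,e2)
P=atz(c,*e1,.057);Q=atz(c,*e2,.057);print(P,Q,(P+Q)/2,np.linalg.norm(P-Q),np.degrees(np.arctan2(*(P-Q)[[1,0]])))
print("plate",atz(c,263,149,.03))
d=pickle.load(open("d0.pkl","rb"))["top"]
from scipy.optimize import least_squares
# boiler fit from the top view
obj=np.array([[.044,.07,.230],[.041-.0035,-.085,.236+.006],[.15,.158,.254],[.15,-.158,.254],[-.03,.158,.15],[-.03,-.158,.15]])
px=np.array([[456,183],[655,195],[357,32],[763,62],[345,290],[722,325]])/3.8+[170,125]-.4
def w(q,o): return R.from_euler("z",q[2]).apply(o)+[q[0],q[1],0]
s=least_squares(lambda q:((proj(d,w(q,obj))-px)*np.array([[2],[1],[1],[1],[.3],[.3]])).ravel(),[.54,-.07,0],loss="soft_l1")
print(s.x,(proj(d,w(s.x,obj))-px).round(1).tolist(),w(s.x,obj[:2]))
E
```

```text
333 [258.74688555 118.95334768] [263.0051312 187.1246063]
[0.4381718  0.36183282 0.057     ] [0.40100508 0.30749398 0.057     ] [0.41958844 0.3346634  0.057     ] 0.06583368756096585 55.62862429118438
plate [0.4213365  0.33566058 0.03      ]
[ 0.53437208 -0.06276532 -0.057095  ] [[-0.2, 0.0], [1.4, 2.2], [-2.0, -0.4], [1.6, -0.5], [-1.4, -1.3], [2.7, -2.7]] [[ 0.58229487  0.0046098   0.23      ]
 [ 0.56696054 -0.14976672  0.242     ]]
```

>>> send_rows(
  increments="1 0 1 -2 0 0 .025;1 0 1 -2.4 0 0 .025;1 0 1.05 -3 0 0 0;1 0 0 -3 0 0 0;1 0 0 -3 0 0 0;1 0 0 -3 0 0 0;1 0 0 -2.5 0 0 0;1 0 0 -1.5 0 0 0;1 0 0 -1 0 0 0;1 0 0 0 0 0 0",
  newtons=60,
)

```text
t: 3.53
position: [0.4196, 0.3322, 0.0351]
eef_rot: [2.78, 1.462, -0.006]
wrist_force: [0.3, 0.7, -1.2]
width: 0.0856
grasp_force: 0.0
```

>>> send_rows(
  increments="-1 0 0 0 0 0 0;-1 0 0 0 0 0 0;-1 0 0 0 0 0 0;-1 0 0 0 0 0 0;-1 0 0 0 0 0 0;-1 0 0 0 0 0 0;-1 0 0 0 0 0 0;-1 0 0 0 0 0 0",
)

```text
t: 4.2
position: [0.4203, 0.3342, 0.0374]
eef_rot: [-2.779, -1.464, -0.0]
wrist_force: [0.1, -0.8, 0.5]
width: -0.0001
grasp_force: 0.0
```

The fingers shut on nothing, so I'll take another look.

```bash
python3 - <<'E'
from cell import *
import cv2,pickle
from h import *
d={n:capture(n) for n in("wrist","top","scene")}
pickle.dump(d,open("d2.pkl","wb"))
s=read_state();print(s["position"],s["width"],s["grasp_force"],s["wrist_force"]);print(R.from_rotvec(s["eef_rot"]).as_matrix().round(3))
a=d["wrist"]["frame"];b=cv2.resize(d["scene"]["frame"][180:300,300:460],(560,420),interpolation=cv2.INTER_CUBIC)
cv2.imwrite("pics/w2.png",cv2.resize(np.hstack([a,b]),(800,300)))
E
```

```text
[0.42030242 0.33411043 0.03733089] 4.547144595086296e-05 0.0 [ 0.36760389  0.29633392 -0.44280819]
[[ 0.565  0.825 -0.   ]
 [ 0.825 -0.565 -0.   ]
 [-0.     0.    -1.   ]]
```

View pics/w2.png

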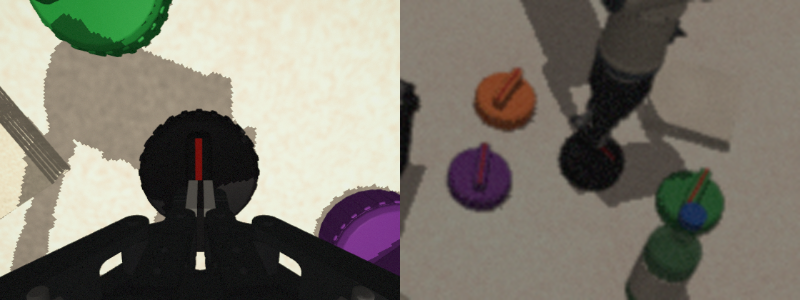

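```bash
python3 - <<'E'
import cv2,pickle
a=pickle.load(open("d2.pkl","rb"))["wrist"]["frame"]
b=cv2.convertScaleAbs(cv2.resize(a[150:390,160:400],(600,600),interpolation=cv2.INTER_CUBIC),alpha=1.8,beta=25)
cv2.imwrite("pics/w2b.png",b)
E
```

```text
(no output)
```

View pics/w2b.png

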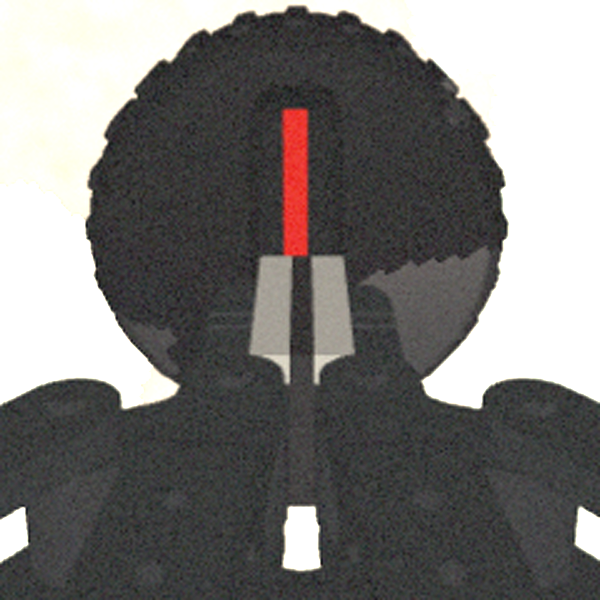

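```bash
python3 - <<'E'
import cv2,pickle
from h import *
c=pickle.load(open("d2.pkl","rb"))["wrist"]
T=np.array([.4203,.3342,.0373]);x=np.array([.565,.825,0]);
f=lambda P:((proj(c,P)-[160,150])*2.5).round(0).tolist()
print("tcp",f(T),"front edge tip",f(T+.011*x),"z.06",f(T+.011*x+[0,0,.023]))
cc=np.array([.4203,.3347,0])
for z in(.057,):print("bar ends pred",f([cc+[0,0,z]-.033*x,cc+[0,0,z]+.033*x]))
for z in(.032,):print("plate ends",f([cc+[0,0,z]-.0425*x,cc+[0,0,z]+.0425*x]))
# measure: seen red far end at (295,108)
u,v=295/2.5+160,108/2.5+150
for z in(.03,.045,.057):print(z,atz(c,u,v,z))
y=np.array([-.825,.565,0]);print("plate width at z=.03:",f([cc+[0,0,.03]-.0425*y,cc+[0,0,.03]+.0425*y]))
print("w1 red again", atz(c,u,v,.057))
E
```

```text
tcp [[299.0, 253.0]] front edge tip [[299.0, 199.0]] z.06 [[299.0, 242.0]]
bar ends pred [[297.0, 461.0], [297.0, 106.0]]
plate ends [[298.0, 431.0], [297.0, 27.0]]
0.03 [0.43495926 0.35695749 0.03      ]
0.045 [0.43693993 0.3596689  0.045     ]
0.057 [0.43852447 0.36183803 0.057     ]
plate width at z=.03: [[510.0, 238.0], [86.0, 238.0]]
w1 red again [0.43852447 0.36183803 0.057     ]
```

```bash
python3 - <<'E'
import pickle
from h import *
c=pickle.load(open("d1.pkl","rb"))["wrist"]
T=np.array([.41987,.30421,.2504]);x=np.array([.604,.797,0]);y=np.array([.797,-.604,0])
for dz in(0,.013,.02,.03,.04,.05):
  for dx in(-.011,0,.011):print(dz,dx,proj(c,[T+dx*x+s*.0427*y+[0,0,dz] for s in(1,-1)]).round(0).tolist())
E
```

```text
0 -0.011 [[367.0, 272.0], [193.0, 272.0]]
0 0 [[368.0, 251.0], [191.0, 251.0]]
0 0.011 [[370.0, 230.0], [190.0, 230.0]]
0.013 -0.011 [[373.0, 285.0], [186.0, 285.0]]
0.013 0 [[375.0, 262.0], [184.0, 262.0]]
0.013 0.011 [[376.0, 239.0], [183.0, 239.0]]
0.02 -0.011 [[377.0, 292.0], [182.0, 292.0]]
0.02 0 [[379.0, 269.0], [180.0, 269.0]]
0.02 0.011 [[381.0, 245.0], [178.0, 245.0]]
0.03 -0.011 [[383.0, 304.0], [176.0, 303.0]]
0.03 0 [[385.0, 279.0], [174.0, 279.0]]
0.03 0.011 [[387.0, 254.0], [172.0, 254.0]]
0.04 -0.011 [[390.0, 317.0], [169.0, 317.0]]
0.04 0 [[392.0, 291.0], [166.0, 291.0]]
0.04 0.011 [[395.0, 264.0], [164.0, 264.0]]
0.05 -0.011 [[398.0, 332.0], [161.0, 332.0]]
0.05 0 [[401.0, 304.0], [158.0, 304.0]]
0.05 0.011 [[403.0, 276.0], [155.0, 276.0]]
```

The picture shows the shut pads lying over the bar rather than around it. Projecting the fingers into the wrist camera puts their real ends about 27 mm behind the reported TCP. I'll open, go 27 mm lower and watch the force.

>>> send_rows(
  increments="1 0 0 0 0 0 0;1 0 0 0 0 0 0;1 0 0 0 0 0 0;1 0 0 0 0 0 0;1 0 0 -.7 0 0 0;1 0 0 -.7 0 0 0;1 0 0 -.6 0 0 0;1 0 0 -.6 0 0 0;1 0 0 0 0 0 0",
)

```text
t: 5.1
position: [0.4193, 0.3334, 0.0091]
eef_rot: [2.779, 1.464, -0.005]
wrist_force: [-0.4, -0.5, -0.6]
width: 0.0852
grasp_force: 0.0
```

>>> send_rows(
  increments="-1 0 0 0 0 0 0;-1 0 0 0 0 0 0;-1 0 0 0 0 0 0;-1 0 0 0 0 0 0;-1 0 0 0 0 0 0;-1 0 0 0 0 0 0",
)

```text
t: 5.6
position: [0.4207, 0.3343, 0.0121]
eef_rot: [-2.779, -1.464, -0.002]
wrist_force: [2.4, 0.8, -0.1]
width: 0.0144
grasp_force: 60.5
```

>>> send_rows(
  increments="-1 0 0 1.5 0 0 0;-1 0 0 3 0 0 0;-1 0 0 3.5 0 0 0;-1 0 0 3.5 0 0 0;-1 0 0 3.5 0 0 0",
)

```text
t: 6.02
position: [0.4198, 0.3338, 0.1623]
eef_rot: [2.779, 1.464, -0.002]
wrist_force: [0.5, 0.6, -1.1]
width: 0.0144
grasp_force: 60.5
```

>>> send_rows(
  increments="-1 .75 -3 1.65 0 0 -.081;-1 .75 -3 1.65 0 0 -.081;-1 .75 -3 1.65 0 0 -.081;-1 .75 -3 1.65 0 0 -.081;-1 .75 -3 1.65 0 0 -.081;-1 .75 -3 1.65 0 0 -.081;-1 .75 -3 1.65 0 0 -.081;-1 .75 -3 1.65 0 0 -.081;-1 .75 -3 1.65 0 0 -.081;-1 .75 -3 1.65 0 0 -.081;-1 .75 -3 1.65 0 0 -.081;-1 .75 -3 1.65 0 0 -.081",
)

```text
t: 7.02
position: [0.5103, -0.0274, 0.3599]
eef_rot: [-3.141, 0.01, 0.001]
wrist_force: [0.6, 0.0, -1.8]
width: 0.015
grasp_force: 60.6
```

>>> send_rows(
  increments="-1 0 0 0 0 0 0;-1 0 0 0 0 0 0;-1 0 0 0 0 0 0",
)

```text
t: 7.27
position: [0.5103, -0.0257, 0.3586]
eef_rot: [-3.141, 0.003, 0.002]
wrist_force: [0.3, 0.1, -1.1]
width: 0.0145
grasp_force: 60.6
```

```bash
python3 - <<'E'
from cell import *
import cv2,pickle
from h import *
s=read_state();print(s["position"],s["joint_pos"],s["width"],s["wrist_force"]);print(R.from_rotvec(s["eef_rot"]).as_matrix().round(3))
c=capture("wrist");pickle.dump({"wrist":c,"s":s},open("d3.pkl","wb"))
cv2.imwrite("pics/w3.png",cv2.convertScaleAbs(c["frame"],alpha=1.4,beta=15))
E
```

```text
[ 0.51026705 -0.02568841  0.35864682] [-1.17195276e-01 -5.92458830e-02  1.10725496e+00  4.80114159e-04
  2.09481746e+00  1.45548043e+00] 0.01447533627540574 [ 0.30574906  0.10393642 -1.08231731]
[[ 1.    -0.002 -0.001]
 [-0.002 -1.     0.001]
 [-0.001 -0.001 -1.   ]]
```

View pics/w3.png

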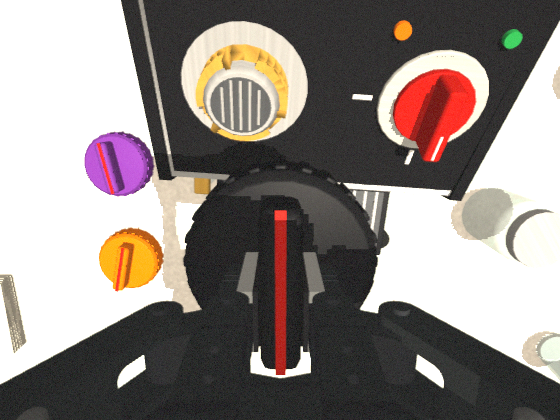

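The rim is centred at about (241,100) and the neck's base plate at (244.5,80). The switch's red foot is centred at (434,107) and its dial at (433,99). The front deck edge runs (160,178) to (455,197). Fitting the boiler pose and overlaying it.

```bash
python3 - <<'E'
import pickle
from h import *
from scipy.optimize import least_squares
c=pickle.load(open("d3.pkl","rb"))["wrist"]
n=np.array([-.5,0,np.sqrt(.75)])
F=np.array([.044,.07,.23]);S=np.array([.041,-.085,.236])
obj=np.array([F,F-.032*n,S-.023*n,S-.039*n])
px=np.array([[241,100],[244.5,80],[434,107],[433,99.]])
def w(q,o): return R.from_euler("z",q[2]).apply(o)+[q[0],q[1],0]
s=least_squares(lambda q:(proj(c,w(q,obj))-px).ravel(),[.534,-.063,-.057])
q=s.x;print(q,(proj(c,w(q,obj))-px).round(1).tolist());print("F",w(q,F),"S",w(q,S))
im=cv2.convertScaleAbs(c["frame"],alpha=1.4,beta=15)
X=np.array([np.sqrt(.75),0,.5]);Y=np.array([0,1,0.])
t=np.linspace(0,2*np.pi,60)[:,None]
def ci(o,r,col):cv2.polylines(im,[proj(c,w(q,o+r*(np.cos(t)*X+np.sin(t)*Y))).round().astype(int)],True,col,1)
ci(F-.004*n,.03,(255,0,0));ci(F,.026,(0,255,0));ci(S-.023*n,.032,(255,255,0))
k=S+.007*n
cv2.polylines(im,[proj(c,w(q,np.array([k+a*X*.0305+b*Y*.007 for a,b in((1,1),(1,-1),(-1,-1),(-1,1))]))).astype(int)],True,(255,0,255),1)
cv2.polylines(im,[proj(c,w(q,np.array([[-.03,.158,.15],[-.03,-.158,.15]]))).astype(int)],False,(255,0,255),1)
cv2.imwrite("pics/w3o.png",cv2.resize(im[:210,130:530],(800,420)))
np.save("q.npy",q)
E
```

```text
[ 0.53315715 -0.06118107 -0.09509575] [[-0.1, -0.3], [1.1, 0.4], [1.3, 0.8], [-2.4, -1.0]]
F [0.58360503 0.00432475 0.23      ] S [ 0.56590094 -0.14969007  0.236     ]
```

View pics/w3o.png

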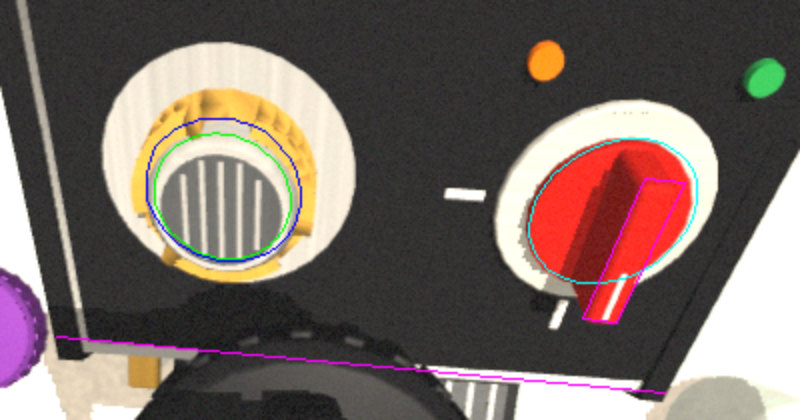

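```bash
cat >> h.py <<'E'
YAW=-.08
B=R.from_euler("z",YAW).as_matrix()
n=B@[-.5,0,np.sqrt(.75)];X=B@[np.sqrt(.75),0,.5];Y=B@[0,1,0]
E
python3 - <<'E'
import pickle
from h import *
from cell import *
c=pickle.load(open("d3.pkl","rb"))["wrist"]
F=atz(c,241.7,100.7,.23);print("F",F,"n",n)
s=read_state();R0=R.from_rotvec(s["eef_rot"]).as_matrix()
Rt=np.c_[Y,X,-n];print(np.linalg.det(Rt))
rv=R.from_matrix(Rt@R0.T).as_rotvec();print("turn",rv,np.linalg.norm(rv))
for h in(.09,.03,0,-.008):
    print(h,F+(h+.012)*n-s["position"])
E
```

```text
F [0.5828474  0.00372313 0.23      ] n [-0.49840085  0.03995735  0.8660254 ]
0.9999999999999998
turn [-0.42161782 -0.39109518  1.45490182] 1.5644348220379038
0.09 [ 0.02188978  0.03299611 -0.04012685]
0.03 [ 0.05179384  0.03059867 -0.09208838]
0 [ 0.06674586  0.02939995 -0.11806914]
-0.008 [ 0.07073307  0.02908029 -0.12499734]
```

>>> send_rows(
  increments="-1 .15 .22 -.27 -.0281 -.0261 .097;-1 .15 .22 -.27 -.0281 -.0261 .097;-1 .15 .22 -.27 -.0281 -.0261 .097;-1 .15 .22 -.27 -.0281 -.0261 .097;-1 .15 .22 -.27 -.0281 -.0261 .097;-1 .15 .22 -.27 -.0281 -.0261 .097;-1 .15 .22 -.27 -.0281 -.0261 .097;-1 .15 .22 -.27 -.0281 -.0261 .097;-1 .15 .22 -.27 -.0281 -.0261 .097;-1 .15 .22 -.27 -.0281 -.0261 .097;-1 .15 .22 -.27 -.0281 -.0261 .097;-1 .15 .22 -.27 -.0281 -.0261 .097",
)

```text
t: 8.32
position: [0.5276, 0.0024, 0.3256]
eef_rot: [2.314, 1.566, 0.42]
wrist_force: [-0.3, 0.0, -2.3]
width: 0.0147
grasp_force: 60.6
```

>>> send_rows(
  increments="-1 .15 .22 -.27 -.0281 -.0261 .097;-1 .15 .22 -.27 -.0281 -.0261 .097;-1 .15 .22 -.27 -.0281 -.0261 .097;-1 0 0 0 0 0 0;-1 0 0 0 0 0 0;-1 0 0 0 0 0 0",
)

```text
t: 8.82
position: [0.5325, 0.0077, 0.3186]
eef_rot: [1.998, 1.84, 0.496]
wrist_force: [0.5, -0.2, -1.4]
width: 0.0144
grasp_force: 60.6
```

```bash
cat > st.py <<'E'
from cell import *
from h import *
F=np.array([.5828,.0037,.23])
s=read_state();M=R.from_rotvec(s["eef_rot"]).as_matrix()
o=s["position"]+.012*M[:,2]-F
print("t",s["t"],"mm up,left,h:",(1e3*np.array([X@o,Y@o,n@o])).round(1),"tilt err x,y:",(M[:,2]@X).round(4),(M[:,2]@Y).round(4),"yaw of tool y from X:",np.degrees(np.arctan2(M[:,1]@Y,M[:,1]@X)).round(1))
f=s["wrist_force"];m=s["moment"];print("F up,left,n",[round(float(a@f),1) for a in(X,Y,n)],"Mn",round(float(n@m),2),"q",s["joint_pos"].round(2),"w",s["width"].round(4),s["grasp_force"].round(0))
E
python3 st.py
```

```text
t 8.8167 mm up,left,h: [ 0.6 -0.  90. ] tilt err x,y: -0.0004 0.0019 yaw of tool y from X: -0.2Traceback (most recent call last):
  File "st.py", line 7, in <module>
    f=s["wrist_force"];m=s["moment"];print("F up,left,n",[round(float(a@f),1) for a in(X,Y,n)],"Mn",round(float(n@m),2),"q",s["joint_pos"].round(2),"w",s["width"].round(4),s["grasp_force"].round(0))
                                                                                                                                                        ^^^^^^^^^^^^^^^^
AttributeError: 'float' object has no attribute 'round'
```

```bash
sed -i 's/s\["width"\].round(4),s\["grasp_force"\].round(0)/round(s["width"],4),round(s["grasp_force"])/' st.py
```

>>> send_rows(
  increments="-1 .7 -.056 -1.21 0 0 0;-1 .7 -.056 -1.21 0 0 0;-1 .7 -.056 -1.21 0 0 0;-1 .7 -.056 -1.21 0 0 0;-1 .7 -.056 -1.21 0 0 0;-1 .7 -.056 -1.21 0 0 0;-1 0 0 0 0 0 0;-1 .15 -.012 -.26 0 0 0;-1 .15 -.012 -.26 0 0 0;-1 .15 -.012 -.26 0 0 0;-1 0 0 0 0 0 0",
)

```text
t: 9.73
position: [0.5796, 0.0035, 0.2402]
eef_rot: [1.995, 1.839, 0.499]
wrist_force: [-1.3, -0.0, 1.3]
width: 0.015
grasp_force: 61.2
```

```bash
python3 st.py
```

```text
t 9.7333 mm up,left,h: [ 2.4 -0.4 -1.6] tilt err x,y: 0.0029 0.0022 yaw of tool y from X: -0.1
F up,left,n [-0.5, -0.1, 1.7] Mn 0.03 q [-0.04 -0.47  1.75 -0.02  1.33  0.04] w 0.015 61
```

>>> send_rows(
  increments="-1 .1 -.008 -.173 0 0 0;-1 .1 -.008 -.173 0 0 0;-1 0 0 0 0 0 0;-1 0 0 0 0 0 0",
)

```text
t: 10.07
position: [0.5812, 0.0031, 0.2394]
eef_rot: [1.993, 1.838, 0.5]
wrist_force: [-11.0, -0.9, 10.6]
width: 0.0148
grasp_force: 63.8
```

```bash
python3 st.py
```

```text
t 10.0667 mm up,left,h: [ 3.4 -0.7 -3. ] tilt err x,y: 0.0053 0.0016 yaw of tool y from X: -0.1
F up,left,n [-4.1, -1.8, 14.6] Mn 0.15 q [-0.04 -0.46  1.75 -0.02  1.33  0.04] w 0.0148 64
```

>>> send_rows(
  increments="-1 .1 -.008 -.173 0 0 0;-1 .05 -.004 -.087 0 0 0;-1 0 0 0 0 0 0;-1 0 0 0 0 0 0",
)

```text
t: 10.4
position: [0.5827, 0.0029, 0.239]
eef_rot: [1.991, 1.836, 0.502]
wrist_force: [-15.2, -1.5, 16.9]
width: 0.0146
grasp_force: 66.8
```

```bash
python3 st.py
```

```text
t 10.4 mm up,left,h: [ 4.6 -0.8 -4.2] tilt err x,y: 0.0077 0.0015 yaw of tool y from X: -0.1
F up,left,n [-4.6, -2.7, 22.1] Mn 0.24 q [-0.04 -0.46  1.75 -0.02  1.32  0.04] w 0.0146 67
```

>>> send_rows(
  increments="-1 -.5 .04 .866 0 0 0;-1 -.7 .056 1.21 0 0 0;-1 -.7 .056 1.21 0 0 0;-1 -.6 .048 1.03 0 0 0;-1 0 0 0 0 0 0;-1 0 0 0 0 0 0",
)

```text
t: 10.9
position: [0.558, 0.0051, 0.2766]
eef_rot: [1.995, 1.839, 0.498]
wrist_force: [-0.1, 0.2, -3.0]
width: 0.0146
grasp_force: 61.3
```

```bash
python3 st.py; python3 - <<'E'
from cell import *
import pickle
from h import *
s=read_state()
d={n_:capture(n_) for n_ in("wrist","scene","top")};d["s"]=s;pickle.dump(d,open("d4.pkl","wb"))
d3=pickle.load(open("d3.pkl","rb"))
def rel(c,s):
    M=cv2.Rodrigues(c["rvec"])[0];T=R.from_rotvec(s["eef_rot"]).as_matrix()
    return (T.T@(-M.T@c["tvec"]-s["position"])).round(4),(T.T@M.T)[:,2].round(3)
print(rel(d["wrist"],s),rel(d3["wrist"],d3["s"]))
a=cv2.convertScaleAbs(d["wrist"]["frame"],alpha=1.4,beta=15);b=cv2.resize(d["scene"]["frame"][150:255,160:300],(560,420),interpolation=cv2.INTER_CUBIC)
cv2.imwrite("pics/w4.png",cv2.resize(np.hstack([a,b[:, :]]),(800,300),interpolation=cv2.INTER_AREA))
E
```

```text
t 10.9 mm up,left,h: [ 1.8 -0.6 40.7] tilt err x,y: 0.0027 0.0019 yaw of tool y from X: -0.1
F up,left,n [-1.6, 0.2, -2.6] Mn -0.02 q [-0.04 -0.51  1.71 -0.02  1.41  0.04] w 0.0146 61
(array([ 6.600e-02,  1.000e-04, -1.669e-01]), array([-0.261, -0.   ,  0.965])) (array([ 0.0665,  0.0003, -0.167 ]), array([-0.262, -0.001,  0.965]))
```

View pics/w4.png

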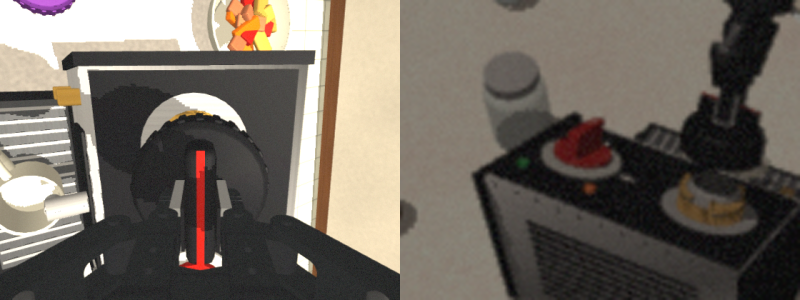

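The picture shows the neck's white base disc topping out at about (269,129) in wrist pixels, with the cap in front of it and its red line at column 281. I'll compare that with the model's projection.

```bash
python3 - <<'E'
import pickle
from h import *
from scipy.optimize import least_squares
d=pickle.load(open("d4.pkl","rb"));c=d["wrist"];g=c["frame"].mean(2)
F=np.array([.5828,.0037,.23])
D=F-.032*n
# white disc edge: scan columns downward from row 105 to first bright after the dark deck
pts=[]
for col in range(200,345,3):
    for r in range(102,190):
        if g[r,col]>90 and g[r+2,col]>90 : pts.append((col,r));break
print(pts[::4])
t=np.linspace(0,2*np.pi,180)[:,None]
for rad in(.045,.048,.05):
    P=proj(c,D+rad*(np.cos(t)*X+np.sin(t)*Y));print(rad,"top",P[P[:,1].argmin()].round(1),"L",P[P[:,0].argmin()].round(1),"R",P[P[:,0].argmax()].round(1))
pts=np.array(pts,float);lo=lambda q:F*0+D+q[0]*X+q[1]*Y
def res(q):
    P=proj(c,lo(q)+q[2]*(np.cos(t)*X+np.sin(t)*Y));return np.linalg.norm(pts[:,None]-P[None],axis=2).min(1)
s=least_squares(res,[0,0,.048],loss="soft_l1");print(s.x,s.cost,res(s.x).round(1)[::3])
# same in w3
c3=pickle.load(open("d3.pkl","rb"))["wrist"];g=c3["frame"].mean(2)
P=proj(c3,D+.048*(np.cos(t)*X+np.sin(t)*Y));print("w3 model L,R,top",P[:,0].min(),P[:,0].max(),P[:,1].min(),"seen 182,307,22")
# cap in hand: red line ends vs model
s_=d["s"];M=R.from_rotvec(s_["eef_rot"]).as_matrix();o=s_["position"]+.012*M[:,2]
print("bar top ends",proj(c,[o-.057*M[:,2]+k*.033*M[:,0] for k in(-1,1)]).round(1).tolist(),"seen (281,372),(281,211)")
E
```

```text
[(200, 183), (212, 159), (224, 147), (236, 139), (248, 133), (260, 131), (272, 130), (284, 131), (296, 134), (308, 139), (320, 147), (332, 159), (344, 181)]
0.045 top [276.5 141.1] L [213.2 202.9] R [341.4 203.7]
0.048 top [276.4 136.6] L [208.9 202.7] R [345.7 203.6]
0.05 top [276.4 133.5] L [206.1 202.6] R [348.6 203.5]
[-0.00351332  0.00114153  0.05153312] 15.527750231881193 [1.  1.3 0.3 1.3 1.1 0.7 1.1 0.  1.1 0.9 0.4 1.2 0.8 0.4 1.  0.5 1.3]
w3 model L,R,top 187.6527252913179 304.25225099841595 19.300100114097745 seen 182,307,22
bar top ends [[280.1, 373.8], [280.1, 209.5]] seen (281,372),(281,211)
```

>>> send_rows(
  increments="-1 -.4 .18 -.24 0 0 0;-1 .5 -.04 -.866 0 0 0;-1 .5 -.04 -.866 0 0 0;-1 .5 -.04 -.866 0 0 0;-1 .5 -.04 -.866 0 0 0;-1 .1 -.008 -.173 0 0 0;-1 .1 -.008 -.173 0 0 0;-1 .1 -.008 -.173 0 0 0;-1 0 0 0 0 0 0;-1 0 0 0 0 0 0",
)

```text
t: 11.88
position: [0.5769, 0.005, 0.2339]
eef_rot: [1.995, 1.84, 0.497]
wrist_force: [-0.5, -0.3, -1.6]
width: 0.0146
grasp_force: 61.2
```

```bash
sed -i 's/^F=.*/F=np.array([.5828,.0037,.23])-.0035*X+.0011*Y/' st.py; python3 st.py
```

```text
t 11.8833 mm up,left,h: [ 0.3 -0.2 -5.7] tilt err x,y: 0.0015 0.0019 yaw of tool y from X: -0.1
F up,left,n [-1.2, -0.3, -1.1] Mn -0.0 q [-0.04 -0.47  1.76 -0.02  1.33  0.04] w 0.0146 61
```

The cap is past the earlier contact level with no force, so I'll continue.

>>> send_rows(
  increments="-1 .1 -.008 -.173 0 0 0;-1 .1 -.008 -.173 0 0 0;-1 0 0 0 0 0 0;-1 0 0 0 0 0 0",
)

```text
t: 12.22
position: [0.5788, 0.0049, 0.2297]
eef_rot: [1.996, 1.841, 0.496]
wrist_force: [0.4, -0.2, -3.2]
width: 0.0146
grasp_force: 61.2
```

```bash
python3 st.py
```

```text
t 12.2167 mm up,left,h: [ -0.2  -0.2 -10.2] tilt err x,y: 0.0005 0.0019 yaw of tool y from X: -0.1
F up,left,n [-1.2, -0.1, -3.0] Mn 0.0 q [-0.04 -0.47  1.77 -0.02  1.32  0.04] w 0.0146 61
```

>>> send_rows(
  increments="-1 .1 -.008 -.173 0 0 0;-1 .1 -.008 -.173 0 0 0;-1 0 0 0 0 0 0;-1 0 0 0 0 0 0",
)

```text
t: 12.55
position: [0.5811, 0.0047, 0.2288]
eef_rot: [1.994, 1.839, 0.499]
wrist_force: [-4.9, 1.1, 3.9]
width: 0.0148
grasp_force: 62.2
```

```bash
python3 st.py
```

```text
t 12.55 mm up,left,h: [  1.5  -0.2 -12.1] tilt err x,y: 0.004 0.0019 yaw of tool y from X: -0.1
F up,left,n [-2.3, 0.7, 5.9] Mn -0.05 q [-0.04 -0.47  1.77 -0.02  1.31  0.04] w 0.0148 62
```

>>> send_rows(
  increments="-1 0 0 0 -.0498 .004 .0866;-1 0 0 0 -.0498 .004 .0866;-1 0 0 0 0 0 0",
)

```text
t: 12.8
position: [0.5815, 0.0046, 0.229]
eef_rot: [1.78, 2.013, 0.439]
wrist_force: [-3.5, 0.6, 5.1]
width: 0.0146
grasp_force: 62.3
```

```bash
python3 st.py
```

```text
t 12.8 mm up,left,h: [  1.9  -0.3 -12.2] tilt err x,y: 0.0045 0.002 yaw of tool y from X: 11.6
F up,left,n [-0.5, 0.3, 6.2] Mn 0.03 q [-0.04 -0.47  1.77 -0.02  1.31 -0.16] w 0.0146 62
```

>>> send_rows(
  increments="-1 0 0 0 -.0498 .004 .0866;-1 0 0 0 -.0498 .004 .0866;-1 0 0 0 0 0 0",
)

```text
t: 13.05
position: [0.5815, 0.0047, 0.2289]
eef_rot: [1.56, 2.163, 0.376]
wrist_force: [-3.7, 0.5, 5.3]
width: 0.0145
grasp_force: 62.3
```

```bash
python3 st.py
```

```text
t 13.05 mm up,left,h: [  1.8  -0.2 -12.2] tilt err x,y: 0.004 0.0023 yaw of tool y from X: 22.9
F up,left,n [-0.5, 0.2, 6.5] Mn 0.05 q [-0.04 -0.47  1.77 -0.02  1.31 -0.36] w 0.0145 62
```

>>> send_rows(
  increments="-1 0 0 0 -.0498 .004 .0866;-1 0 0 0 -.0498 .004 .0866;-1 0 0 0 0 0 0",
)

```text
t: 13.3
position: [0.5811, 0.005, 0.2277]
eef_rot: [1.33, 2.294, 0.311]
wrist_force: [-5.6, 2.2, 6.4]
width: 0.0148
grasp_force: 62.6
```

```bash
python3 st.py
```

```text
t 13.3 mm up,left,h: [  0.8   0.1 -13.1] tilt err x,y: 0.0013 0.0028 yaw of tool y from X: 34.3
F up,left,n [-1.8, 1.7, 8.4] Mn 0.33 q [-0.04 -0.46  1.77 -0.02  1.31 -0.56] w 0.0148 63
```

>>> send_rows(
  increments="-1 0 0 0 -.0498 .004 .0866;-1 0 0 0 -.0498 .004 .0866;-1 0 0 0 0 0 0",
)

```text
t: 13.55
position: [0.5805, 0.0049, 0.2252]
eef_rot: [1.093, 2.405, 0.242]
wrist_force: [0.6, -0.3, -2.2]
width: 0.0146
grasp_force: 61.2
```

```bash
python3 st.py
```

```text
t 13.55 mm up,left,h: [ -1.   -0.1 -15. ] tilt err x,y: -0.0029 0.0022 yaw of tool y from X: 45.7
F up,left,n [-0.6, -0.2, -2.2] Mn 0.0 q [-0.04 -0.46  1.77 -0.02  1.31 -0.76] w 0.0146 61
```

Force has gone, so the lugs have dropped off something. Pressing down gently to find the level.

>>> send_rows(
  increments="-1 .1 -.008 -.173 0 0 0;-1 0 0 0 0 0 0;-1 0 0 0 0 0 0",
)

```text
t: 13.8
position: [0.5817, 0.0047, 0.2238]
eef_rot: [1.096, 2.404, 0.243]
wrist_force: [0.3, -0.4, -2.6]
width: 0.0148
grasp_force: 61.2
```

```bash
python3 st.py
```

```text
t 13.8 mm up,left,h: [ -0.6  -0.2 -16.7] tilt err x,y: -0.0023 0.002 yaw of tool y from X: 45.6
F up,left,n [-1.0, -0.4, -2.4] Mn 0.01 q [-0.04 -0.46  1.77 -0.02  1.31 -0.75] w 0.0148 61
```

>>> send_rows(
  increments="-1 .1 -.008 -.173 0 0 0;-1 0 0 0 0 0 0;-1 0 0 0 0 0 0",
)

```text
t: 14.05
position: [0.5828, 0.0046, 0.2227]
eef_rot: [1.092, 2.404, 0.242]
wrist_force: [0.3, -0.3, -2.2]
width: 0.0147
grasp_force: 61.2
```

```bash
python3 st.py
```

```text
t 14.05 mm up,left,h: [ -0.3  -0.2 -18.3] tilt err x,y: -0.0014 0.0021 yaw of tool y from X: 45.7
F up,left,n [-0.9, -0.3, -2.0] Mn -0.02 q [-0.04 -0.46  1.77 -0.02  1.31 -0.76] w 0.0147 61
```

Below cam level and still free, so it is in the gap. Lowering to the floor.

>>> send_rows(
  increments="-1 .1 -.008 -.173 0 0 0;-1 0 0 0 0 0 0;-1 0 0 0 0 0 0",
)

```text
t: 14.3
position: [0.5839, 0.0045, 0.2214]
eef_rot: [1.091, 2.404, 0.242]
wrist_force: [-0.0, 0.1, -2.1]
width: 0.0146
grasp_force: 61.3
```

```bash
python3 st.py
```

```text
t 14.3 mm up,left,h: [  0.1  -0.1 -19.9] tilt err x,y: -0.0007 0.0021 yaw of tool y from X: 45.7
F up,left,n [-1.1, 0.1, -1.8] Mn 0.02 q [-0.04 -0.46  1.77 -0.02  1.3  -0.76] w 0.0146 61
```

>>> send_rows(
  increments="-1 .1 -.008 -.173 0 0 0;-1 0 0 0 0 0 0;-1 0 0 0 0 0 0",
)

```text
t: 14.55
position: [0.5852, 0.0044, 0.2214]
eef_rot: [1.09, 2.402, 0.243]
wrist_force: [-4.0, 1.0, 4.0]
width: 0.0146
grasp_force: 62.1
```

```bash
python3 st.py
```

```text
t 14.55 mm up,left,h: [  1.3  -0.1 -20.6] tilt err x,y: 0.0019 0.0022 yaw of tool y from X: 45.7
F up,left,n [-1.5, 0.6, 5.5] Mn 0.08 q [-0.04 -0.45  1.77 -0.02  1.3  -0.76] w 0.0146 62
```

It is on the gap floor (measured −20.6, so a bias of +1.3 mm). Screwing forward.

>>> send_rows(
  increments="-1 0 0 0 .0498 -.004 -.0866;-1 .02 -.002 -.035 .0498 -.004 -.0866;-1 .02 -.002 -.035 .0498 -.004 -.0866;-1 .02 -.002 -.035 .0498 -.004 -.0866;-1 0 0 0 0 0 0",
)

```text
t: 14.97
position: [0.5862, 0.0045, 0.2212]
eef_rot: [1.568, 2.157, 0.379]
wrist_force: [-4.4, -0.1, 5.5]
width: 0.0144
grasp_force: 62.6
```

```bash
python3 st.py
```

```text
t 14.9667 mm up,left,h: [  2.    0.  -21.3] tilt err x,y: 0.0043 0.0025 yaw of tool y from X: 22.5
F up,left,n [-1.0, -0.4, 7.0] Mn -0.17 q [-0.04 -0.45  1.77 -0.02  1.29 -0.35] w 0.0144 63
```

>>> send_rows(
  increments="-1 .02 -.002 -.035 .0498 -.004 -.0866;-1 .02 -.002 -.035 .0498 -.004 -.0866;-1 .02 -.002 -.035 .0498 -.004 -.0866;-1 0 0 0 0 0 0",
)

```text
t: 15.3
position: [0.5865, 0.0044, 0.2195]
eef_rot: [1.896, 1.923, 0.471]
wrist_force: [-6.0, 0.3, 5.6]
width: 0.015
grasp_force: 62.6
```

```bash
python3 st.py
```

```text
t 15.3 mm up,left,h: [  1.5  -0.1 -22.9] tilt err x,y: 0.0037 0.0021 yaw of tool y from X: 5.3
F up,left,n [-2.4, -0.2, 7.8] Mn -0.08 q [-0.04 -0.45  1.78 -0.02  1.29 -0.05] w 0.015 63
```

>>> send_rows(
  increments="-1 .02 -.002 -.035 .0498 -.004 -.0866;-1 .02 -.002 -.035 .0498 -.004 -.0866;-1 .02 -.002 -.035 .0498 -.004 -.0866;-1 0 0 0 0 0 0",
  newtons=100,
)

```text
t: 15.63
position: [0.5871, 0.0042, 0.2184]
eef_rot: [2.193, 1.643, 0.557]
wrist_force: [-6.3, 0.5, 6.6]
width: 0.0138
grasp_force: 99.0
```

```bash
python3 st.py
```

```text
t 15.6333 mm up,left,h: [  1.4  -0.2 -24.2] tilt err x,y: 0.0042 0.0016 yaw of tool y from X: -11.7
F up,left,n [-2.2, -0.0, 8.8] Mn -0.03 q [-0.04 -0.45  1.78 -0.02  1.29  0.25] w 0.0138 99
```

>>> send_rows(
  increments="-1 0 0 0 .0498 -.004 -.0866;-1 0 0 0 .0498 -.004 -.0866;-1 0 0 0 0 0 0",
)

```text
t: 15.88
position: [0.5871, 0.0041, 0.2182]
eef_rot: [2.371, 1.433, 0.609]
wrist_force: [-4.1, 1.6, 5.5]
width: 0.014
grasp_force: 98.7
```

```bash
python3 st.py
```

```text
t 15.8833 mm up,left,h: [  1.3  -0.3 -24.3] tilt err x,y: 0.0043 0.0011 yaw of tool y from X: -23.2
F up,left,n [-0.9, 1.3, 6.9] Mn 0.1 q [-0.04 -0.45  1.78 -0.02  1.29  0.45] w 0.014 99
```

>>> send_rows(
  increments="-1 0 0 0 .0498 -.004 -.0866;-1 0 0 0 .0498 -.004 -.0866;-1 0 0 0 0 0 0",
)

```text
t: 16.13
position: [0.5871, 0.0042, 0.2182]
eef_rot: [2.532, 1.205, 0.657]
wrist_force: [-4.9, 1.1, 5.4]
width: 0.0138
grasp_force: 98.8
```

```bash
python3 st.py
```

```text
t 16.1333 mm up,left,h: [  1.3  -0.2 -24.4] tilt err x,y: 0.0046 0.0009 yaw of tool y from X: -34.5
F up,left,n [-1.6, 0.7, 7.1] Mn -0.19 q [-0.04 -0.45  1.78 -0.02  1.29  0.64] w 0.0138 99
```

>>> send_rows(
  increments="-1 0 0 0 .04 -.0032 -.0693;-1 0 0 0 .04 -.0032 -.0693;-1 0 0 0 0 0 0",
)

```text
t: 16.38
position: [0.5867, 0.0041, 0.2179]
eef_rot: [2.645, 1.015, 0.69]
wrist_force: [-5.7, 0.8, 6.4]
width: 0.0136
grasp_force: 100.4
```

```bash
python3 st.py
```

```text
t 16.3833 mm up,left,h: [  0.8  -0.4 -24.4] tilt err x,y: 0.0036 0.0001 yaw of tool y from X: -43.4
F up,left,n [-1.8, 0.3, 8.4] Mn 1.36 q [-0.04 -0.45  1.78 -0.02  1.29  0.8 ] w 0.0136 100
```

>>> send_rows(
  increments="-1 0 0 0 .035 -.0028 -.0606;-1 0 0 0 0 0 0;-1 0 0 0 0 0 0",
)

```text
t: 16.63
position: [0.5864, 0.0041, 0.2178]
eef_rot: [2.688, 0.935, 0.702]
wrist_force: [-8.1, 0.4, 5.8]
width: 0.0137
grasp_force: 117.0
```

```bash
python3 st.py
```

```text
t 16.6333 mm up,left,h: [  0.5  -0.4 -24.4] tilt err x,y: 0.003 -0.0006 yaw of tool y from X: -47.1
F up,left,n [-4.1, -0.2, 9.1] Mn 2.88 q [-0.04 -0.45  1.78 -0.02  1.29  0.86] w 0.0137 117
```

The cap is tight (2.9 N m, at the home level). Releasing and retreating along the axis.

>>> send_rows(
  increments="1 0 0 0 0 0 0;1 0 0 0 0 0 0;1 0 0 0 0 0 0;1 0 0 0 0 0 0;1 0 0 0 0 0 0;1 -.5 .04 .866 0 0 0;1 -1 .08 1.73 0 0 0;1 -1.25 .1 2.17 0 0 0;1 -1.25 .1 2.17 0 0 0;1 -1 .08 1.73 0 0 0;1 0 0 0 0 0 0;1 0 0 0 0 0 0",
)

```text
t: 17.63
position: [0.5367, 0.0082, 0.3053]
eef_rot: [2.694, 0.922, 0.708]
wrist_force: [-0.1, 0.7, -0.8]
width: 0.0856
grasp_force: 0.0
```

```bash
python3 st.py; python3 - <<'E'
from h import *
from cell import *
import pickle
q=np.load("q.npy")
# switch point: model offset from the corrected filler centre, plus the direct w3 look
F=np.array([.5828,.0037,.23])-.0035*X+.0011*Y
print("S rel",F+B@[-.003,-.155,.006])
c=capture("wrist");c3=capture("top");pickle.dump({"wrist":c,"top":c3},open("d5.pkl","wb"))
s=read_state();R0=R.from_rotvec(s["eef_rot"]).as_matrix()
for nm,Rt in(("y=+Y",np.c_[-X,Y,-n]),("y=-Y",np.c_[X,-Y,-n])):
    print(nm,np.linalg.det(Rt),R.from_matrix(Rt@R0.T).as_rotvec())
# model check of cap home: plate top at F+.006n, bar top at +.031n
print("cap bar top centre px pred",proj(c,F+.031*n),"plate",proj(c,F+.006*n))
cv2.imwrite("pics/w5.png",cv2.convertScaleAbs(c["frame"],alpha=1.4,beta=15))
E
```

```text
t 17.6333 mm up,left,h: [ 1.1 -0.2 76.4] tilt err x,y: 0.0057 0.001 yaw of tool y from X: -47.6
F up,left,n [-0.5, 0.7, -0.6] Mn 0.04 q [-0.03 -0.55  1.69 -0.02  1.48  0.87] w 0.0856 0
S rel [ 0.56448933 -0.14922581  0.23425   ]
y=+Y 0.9999999999999998 [-1.19782199  0.09518141  2.08006105]
y=-Y 0.9999999999999998 [ 0.36797815 -0.02903638 -0.64068237]
cap bar top centre px pred [[278.39451061 219.04433284]] plate [[278.47928025 208.95178239]]
```

>>> send_rows(
  increments="1 -.01 -.705 -.086 -.0545 .0043 .0946;1 -.01 -.705 -.086 -.0545 .0043 .0946;1 -.01 -.705 -.086 -.0545 .0043 .0946;1 -.01 -.705 -.086 -.0545 .0043 .0946;1 -.01 -.705 -.086 -.0545 .0043 .0946;1 -.01 -.705 -.086 -.0545 .0043 .0946;1 -.01 -.705 -.086 -.0545 .0043 .0946;1 -.01 -.705 -.086 -.0545 .0043 .0946;1 -.01 -.705 -.086 -.0545 .0043 .0946;1 -.01 -.705 -.086 -.0545 .0043 .0946;1 -.01 -.705 -.086 -.0545 .0043 .0946",
)

```text
t: 18.65
position: [0.5354, -0.0697, 0.2908]
eef_rot: [1.592, 2.15, 0.38]
wrist_force: [-0.5, -0.1, -0.2]
width: 0.0853
grasp_force: 0.0
```

>>> send_rows(
  increments="1 -.01 -.705 -.086 -.0545 .0043 .0946;1 -.01 -.705 -.086 -.0545 .0043 .0946;1 -.01 -.705 -.086 -.0545 .0043 .0946;1 -.01 -.705 -.086 -.0545 .0043 .0946;1 -.01 -.705 -.086 -.0545 .0043 .0946;1 -.01 -.705 -.086 -.0545 .0043 .0946;1 -.01 -.705 -.086 -.0545 .0043 .0946;1 -.01 -.705 -.086 -.0545 .0043 .0946;1 -.01 -.705 -.086 -.0545 .0043 .0946;1 -.01 -.705 -.086 -.0545 .0043 .0946;1 -.01 -.705 -.086 -.0545 .0043 .0946;1 0 0 0 0 0 0",
)

```text
t: 19.65
position: [0.5341, -0.1479, 0.281]
eef_rot: [0.1, 2.621, -0.027]
wrist_force: [-1.0, -0.9, 0.4]
width: 0.0852
grasp_force: 0.0
```

```bash
sed 's/^F=.*/F=np.array([.5645,-.1492,.2343])/;s/+.012\*/-.027*/' st.py > sw.py; python3 sw.py; python3 - <<'E'
from h import *
from cell import *
s=read_state();R0=R.from_rotvec(s["eef_rot"]).as_matrix()
print("turn left",R.from_matrix(np.c_[-X,Y,-n]@R0.T).as_rotvec().round(3))
S=np.array([.5645,-.1492,.2343]);print("to go cm",(100*(S-.043*n-s["position"])).round(2))
c=capture("wrist");f=c["frame"].astype(int);m=(f[...,2]-np.maximum(f[...,0],f[...,1])>60).astype(np.uint8)
u=cv2.moments(m,True);print("red centroid",u["m10"]/u["m00"],u["m01"]/u["m00"],u["m00"],"pred foot",proj(c,[S-.023*n,S,S+.007*n]).round(0).tolist())
print(cv2.boundingRect(m))
E
```

```text
t 19.65 mm up,left,h: [-2.8 -1.2 82.6] tilt err x,y: -0.0051 0.0017 yaw of tool y from X: 90.2
F up,left,n [-0.6, -1.0, 0.8] Mn -0.04 q [-0.45 -0.5   1.7   0.18  1.46 -1.92] w 0.0852 0
turn left [-0.    -0.005 -0.004]
to go cm [ 5.18 -0.3  -8.39]
red centroid 300.1259017285967 216.69266367224716 7347.0 pred foot [[282.0, 214.0], [282.0, 223.0], [282.0, 227.0]]
(234, 21, 326, 269)
```

```bash
python3 - <<'E'
from h import *
from cell import *
c=capture("wrist");f=c["frame"].astype(int);m=(f[...,2]-np.maximum(f[...,0],f[...,1])>60).astype(np.uint8)
k,l,st,ce=cv2.connectedComponentsWithStats(m);i=1+st[1:,4].argmax();print(st[i],ce[i])
S=np.array([.5645,-.1492,.2343]);t=np.linspace(0,6.28,90)[:,None]
P=proj(c,S-.023*n+.032*(np.cos(t)*X+np.sin(t)*Y));print("pred foot box",P.min(0),P.max(0))
print("bar top",proj(c,[S+.007*n+a*.0305*X+b*.007*Y for a in(1,-1) for b in(1,-1)]).round().tolist())
E
```

```text
[ 235  167   92  105 6594] [280.89535942 214.43433424]
pred foot box [234.6227501  166.91328902] [327.36182332 256.3493583 ]
bar top [[292.0, 272.0], [270.0, 272.0], [293.0, 177.0], [269.0, 177.0]]
```

The prediction matches to a pixel. Descending on the bar and gripping.

>>> send_rows(
  increments="1 .8 -.04 -1.3 0 0 0;1 .8 -.04 -1.3 0 0 0;1 .8 -.04 -1.3 0 0 0;1 .8 -.04 -1.3 0 0 0;1 .7 -.04 -1.1 0 0 0;1 .5 -.04 -.8 0 0 0;1 .4 -.03 -.6 0 0 0;1 .25 -.02 -.4 0 0 0;1 .13 -.01 -.24 0 0 0;1 0 0 0 0 0 0;1 0 0 0 0 0 0",
)

```text
t: 20.67
position: [0.5863, -0.1499, 0.2014]
eef_rot: [0.103, 2.616, -0.027]
wrist_force: [-0.1, -0.2, 0.1]
width: 0.0854
grasp_force: 0.0
```

```bash
python3 sw.py
```

```text
t 20.6667 mm up,left,h: [  2.4   1.  -12.4] tilt err x,y: -0.0 0.0012 yaw of tool y from X: 90.1
F up,left,n [-0.1, -0.2, 0.1] Mn 0.02 q [-0.4  -0.39  1.76  0.17  1.27 -1.9 ] w 0.0854 0
```

>>> send_rows(
  increments="-1 0 0 0 0 0 0;-1 0 0 0 0 0 0;-1 0 0 0 0 0 0;-1 0 0 0 0 0 0;-1 0 0 0 0 0 0;-1 0 0 0 0 0 0;-1 0 0 0 0 0 0",
  newtons=40,
)

```text
t: 21.25
position: [0.586, -0.1508, 0.201]
eef_rot: [0.103, 2.617, -0.029]
wrist_force: [-2.7, -3.4, 1.5]
width: 0.0131
grasp_force: 43.7
```

```bash
python3 sw.py
```

```text
t 21.25 mm up,left,h: [  2.1   0.1 -12.6] tilt err x,y: -0.0006 -0.0005 yaw of tool y from X: 90.1
F up,left,n [-1.4, -3.6, 2.5] Mn 0.11 q [-0.4  -0.39  1.76  0.17  1.27 -1.91] w 0.0131 44
```

>>> send_rows(
  increments="-1 0 0 0 .0498 -.004 -.0866;-1 0 0 0 .0498 -.004 -.0866;-1 0 0 0 .0498 -.004 -.0866;-1 0 0 0 .0498 -.004 -.0866;-1 0 0 0 .0498 -.004 -.0866;-1 0 0 0 .0498 -.004 -.0866;-1 0 0 0 .0498 -.004 -.0866;-1 0 0 0 .0498 -.004 -.0866",
)

```text
t: 21.92
position: [0.5855, -0.1522, 0.2009]
eef_rot: [1.13, 2.386, 0.246]
wrist_force: [-4.8, -7.1, 0.1]
width: 0.0132
grasp_force: 43.9
```

>>> send_rows(
  increments="-1 0 0 0 .0498 -.004 -.0866;-1 0 0 0 .0498 -.004 -.0866;-1 0 0 0 .0498 -.004 -.0866;-1 0 0 0 .0498 -.004 -.0866;-1 0 0 0 .0498 -.004 -.0866;-1 0 0 0 .0498 -.004 -.0866;-1 0 0 0 .0498 -.004 -.0866;-1 0 0 0 .0349 -.0028 -.0606;-1 0 0 0 0 0 0",
)

```text
t: 22.67
position: [0.5844, -0.1527, 0.2001]
eef_rot: [1.997, 1.839, 0.486]
wrist_force: [-11.6, -8.6, 1.7]
width: 0.0133
grasp_force: 44.5
```

```bash
python3 sw.py
```

```text
t 22.6667 mm up,left,h: [  0.4  -1.7 -12.6] tilt err x,y: -0.0025 -0.0051 yaw of tool y from X: -0.1
F up,left,n [-8.6, -9.5, 6.9] Mn 0.27 q [-0.41 -0.39  1.76  0.16  1.27 -0.33] w 0.0133 44
```

>>> send_rows(
  increments="1 0 0 0 0 0 0;1 0 0 0 0 0 0;1 0 0 0 0 0 0;1 0 0 0 0 0 0;1 0 0 0 0 0 0;1 -.5 .04 .866 0 0 0;1 -1 .08 1.73 0 0 0;1 -1.5 .12 2.6 0 0 0;1 -1.5 .12 2.6 0 0 0;1 -1.5 .12 2.6 0 0 0;1 0 0 0 0 0 0;1 0 0 0 0 0 0",
)

```text
t: 23.67
position: [0.5262, -0.1452, 0.3087]
eef_rot: [1.986, 1.839, 0.496]
wrist_force: [0.8, -0.7, -1.3]
width: 0.0851
grasp_force: 0.0
```

```bash
python3 - <<'E'
from cell import *
from h import *
s=read_state();print(s["t"],s["position"],s["wrist_force"])
w=capture("wrist");t=capture("top");c=capture("scene")
F=np.array([.5828,.0037,.23])-.0035*X+.0011*Y
a=cv2.convertScaleAbs(w["frame"],alpha=1.4,beta=15)
tt=np.linspace(0,6.28,90)[:,None]
cv2.polylines(a,[proj(w,F+.006*n+.0425*(np.cos(tt)*X+np.sin(tt)*Y)).round().astype(int)],True,(255,255,0),1)
b=cv2.resize(t["frame"][115:265,165:395],(644,420),interpolation=cv2.INTER_CUBIC)
e=cv2.resize(c["frame"][150:270,160:320],(560,420),interpolation=cv2.INTER_CUBIC)
im=np.vstack([np.hstack([a,e]),np.hstack([b,np.zeros((420,476,3),np.uint8)])])
cv2.imwrite("pics/fin.png",cv2.resize(im,(800,600)))
E
```

```text
23.6667 [ 0.52619049 -0.14522459  0.30872347] [ 0.82566818 -0.68323232 -1.30188989]
```

View pics/fin.png

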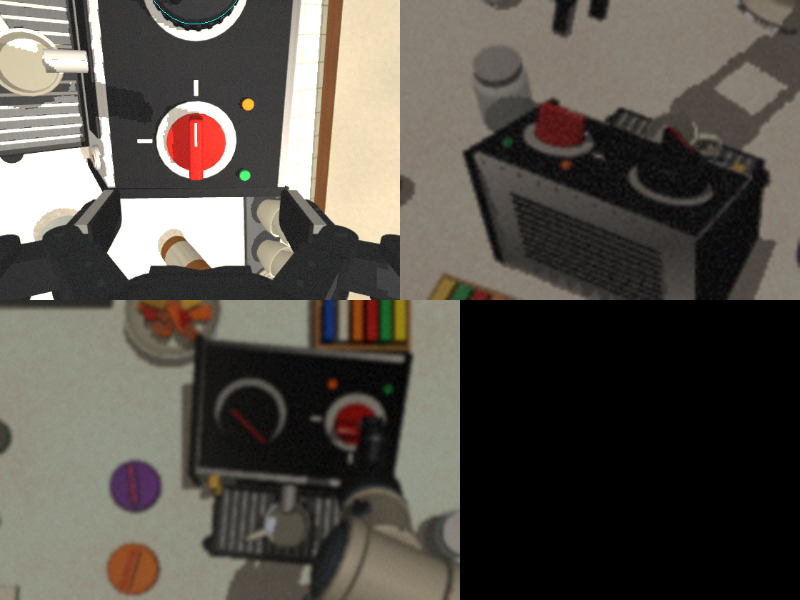

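The cap sits flat on the neck, at (250,412) in the composite's top view. The switch bar lies level across the deck, with its white mark pointing at the on tick (196,130), and the mug, jar and bottles appear undisturbed. Handing in.

```bash
python3 -c "
from cell import *
print(sign_off())"
```

```text
the job is handed in; nothing more can be done
None
```

The cap is screwed home and tight, the switch was then turned to on, and the job was handed in at about 24 s; the final pictures show the mug, jar and bottles undisturbed.

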